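# Set out the soldering station beside the board jig

## Task

Set out the soldering things on the three outlined squares of the green mat, each centred on its square and standing upright: the red, white and blue solder tin goes on the end square next to the blue board jig with the solder spool standing centred on top of it, the black loupe goes on the end square next to the brown tape roll, and the blue cell tester goes on the middle square between them, squared up with its long sides running across the row. Leave the glue bottle and the cream-coloured flux tin behind the mat where they are.

Things in the scene. Friction and masses are not known exactly. Their poses are not given: they have to be found in the camera images.
- solder_tin: flat round tin with a red, white and blue lid, 54 mm in diameter, 12 mm high, lying flat; loose, 50 g, smooth flat top. Origin: centre of its underside; z up
- spool: solder wire spool, grey with black flanges, standing on one flange, 52 mm across the flanges, 38 mm high; loose, 120 g. Origin: centre of its underside; z up. To fingers it is a 46 mm square block, its faces square to its own x and y: close along its x or y
- tester: small blue cell tester box, 40 mm (its x) by 60 mm (its y) and 26 mm high, with two brass studs on the top (30 mm in all); loose, 70 g. Origin: centre of its underside; z up, y along its long side. It starts with its long side roughly along world x (within about 0.45 rad)
- black_loupe: plain black barrel-shaped jeweller's loupe standing on end, 34 mm across, 36 mm high; loose, 60 g. Origin: centre of its underside; z up. To fingers it is a 30 mm square block, its faces square to its own x and y: close along its x or y
- mat: thin dark green mat, 100 mm (its x, roughly away from the robot) by 286 mm (its y, roughly to the robot's left), 2 mm thick, stuck down. Origin: centre of its underside. Three pale outlined squares, 70 mm wide with a small cross at the centre, lie in a row along its y, with centres at y = -90, 0 and +90 mm, x = 0; their surface is at z = 2 mm
- jig: flat blue board jig, 68 x 105 mm and 21 mm high, fixed to the table just beyond one end of the mat, in line with the row: 185 mm from the mat's centre along the mat's +y or -y (which end changes from start to start). Origin: centre of its underside. Its 68 mm width lies along the row
- brown_tape: roll of brown tape lying flat, 68 mm in diameter, 40 mm high, fixed to the table just beyond the other end of the mat, 185 mm from the mat's centre. Origin: centre of its underside
- glue: slim white glue bottle with a red collar, 30 mm wide, 98 mm high, standing behind the mat; loose bystander, to be left alone. Origin: centre of its underside
- cream_tin: round flux tin with a cream-coloured lid, 44 mm in diameter, 22 mm high, standing behind the mat; loose bystander, to be left alone. Origin: centre of its underside
Things that resemble listed ones, but are neither listed nor needed, are in the scene too. There is more than one size of the solder_tin; the one meant has the size given above. Of the things that look like the tester, take the one that is nearest to the robot's base at the start.

How it is judged (in metres and radians):
At the end, for the whole second after the job is handed in: Tin flat within 12 mm of the centre of the square by the jig, spool on it within 10 mm of its centre; loupe within 15 mm of the square by the tape roll; tester within 12 mm of the middle square, long side within 0.25 rad of straight across the row; all on the mat, upright, at rest (((y of jig in the frame of mat above 0 m and y of solder_tin in the frame of mat between 0.078 and 0.102 m and y of black_loupe in the frame of mat between -0.105 and -0.075 m) or (y of jig in the frame of mat below 0 m and y of solder_tin in the frame of mat between -0.102 and -0.078 m and y of black_loupe in the frame of mat between 0.075 and 0.105 m)) and x of solder_tin in the frame of mat between -0.012 and 0.012 m and x of black_loupe in the frame of mat between -0.015 and 0.015 m and x of tester in the frame of mat between -0.012 and 0.012 m and y of tester in the frame of mat between -0.012 and 0.012 m and z of solder_tin in the frame of mat between -0.001 and 0.005 m and z of black_loupe in the frame of mat between -0.001 and 0.005 m and z of tester in the frame of mat between -0.001 and 0.005 m and z of spool in the frame of solder_tin between 0.009 and 0.015 m and horizontal distance between spool and solder_tin below 0.01 m and angle between the y axis of tester and the x axis of mat, either way round below 0.25 rad and angle between each of solder_tin, spool, tester, black_loupe's own z axis and vertical below 0.1 rad and linear speed of each of solder_tin, spool, tester, black_loupe below 0.02 m/s); the robot touches nothing.
It fails at once if the glue bottle is shifted by more than 20 mm or knocked over (distance of glue from where it was at the start of the episode above 0.02 m or angle between glue's own z axis and vertical above 0.5 rad).
It fails at once if the cream-coloured flux tin is shifted by more than 20 mm or knocked over (distance of cream_tin from where it was at the start of the episode above 0.02 m or angle between cream_tin's own z axis and vertical above 0.5 rad).
It also fails if it takes over 109 s, if anything falls off the work surface, if the arm or the gripper's body presses on something with over 40 N, if the wrist force passes 120 N, or if a joint passes its speed limit or range.

## Robot

A 6-joint arm with a two-finger parallel gripper is mounted at the origin on a cart in front of the work surface, level with it; the furniture and walls round the work are solid. World frame = base frame: x ahead of the robot, y to its left, z up, the work surface at z = 0. Lengths are in mm, angles in rad, forces in N, time in s.
With the tool pointing down it reaches from about 300 to 950 mm from the base axis. Payload 3.1 kg.
Tool frame: the origin (TCP) lies midway between the tips of the shut fingers; the grasp point (between the pads) lies 19 mm behind it; z points along the fingers, y is the line along which they close (so a half turn about z gives the same grasp; the last joint's range is limited). The gripper opens to 85 mm and grips with 20 to 120 N. Pads are 22 mm wide; open, the fingers measure 114 mm over their backs; the gripper's body (76 mm by 85 mm) begins 54 mm behind the grasp point. The pads swing forward as they close: fully open they stand 13 mm farther back than shut.
Start: joints at [1.058, 0.308, 1.634, -0, 1.2, -0.07], TCP at [267.82, 564.716, 231.272] pointing down, gripper open.
Joint ranges: [-3.06, 3.06], [-0.79, 1.96], [0.05, 2.63], [-1.19, 4.34], [0.05, 2.64], [-2.94, 2.94]. Speed limits (rad/s): [2.79, 2.79, 3.14, 3.14, 3.14, 3.14].

## Interface

Orientations are given as a rotation vector (axis times angle).
In Python, from station import state, vision, order gives the robot as it stands.
- The arm moves only by the shell command python3 -m creep 'ROWS'. ROWS is text: rows parted by semicolons, each of 5 numbers parted by spaces: the gripper command: -1 is fully open, 1 is shut, values between are in proportion, then the shift along the world's x, y, z in cm, then the turn about the world's z in degrees. A call has 1 to 10 rows; each row is the pose to reach, as a shift and turn from the pose commanded when the call began; what a row does not reach only later rows make up. A row lasts 1/10 s, in which the tool goes at most 50 mm and 8.59 degrees, less where a joint would pass 70% of its speed; a pose out of reach is approached as far as the arm can. A call with a gripper value outside its range is refused whole. The fingers move at their own pace and stop on an object; the grip force is fixed at half the most. Time passes only in rows, so rows that repeat a pose let the fingers close. It gives the time, the measured TCP pose, the force, the opening and the grip force at its end, in the units of the state.
- state(): the state, without advancing time (a new reading comes with each control period).
- vision.read_camera(name): name is "scene" or "side" or "wrist"; returns the picture (480x640x3 uint8, red, green, blue); there is no depth.
- vision.get_calibration(name): a dict with "mtx" (3x3 intrinsics, pixels), "xyz" and "attitude" of the camera in the world. Camera axes: x right, y down, z forward; pixel columns grow to the right and rows downward; lengths in mm; the calibration is good to about 2 mm. A picture is of the moment at which its call begins: read the wrist's pose just before it. get_calibration takes no time and is no camera call; for the wrist camera it gives the pose at the moment of the call.
- order.job_done(): hands the job in; it is judged then, once.
The state is a dict: "time_s": time; "joint_pos": joint angles; "dq": joint speeds; "tau": joint torques, N m; "eef_pos": TCP position; "tool_rot": TCP orientation; "force": force on the tool from outside, world axes, zero at the start; "torque": the same for the moment, N m; "width": opening from 0.0 (shut) to 1.0 (fully open); "grasp_force": force on a finger pad.
Only numpy, scipy, OpenCV 4.12 (cv2) and the standard library are available. Lean on these libraries where they do the work, as an engineer would, in place of code of your own. Each camera call takes 0.05 s, during which the arm holds its last target. There are 200 camera calls.

## Working session

There is one attempt and no reset: what is moved stays moved. The work goes in short steps, Python scripts to look and compute and a shell command to move; the robot and the scene stay as the last step left them, time stands still between calls to the robot, and variables do not carry over. Pictures are saved under pics/ and viewed, at most 14 in all, crops included, and the job is handed in when it is done.

```bash
ls; mkdir -p pics; cat > h.py <<'E'
import numpy as np, cv2
from scipy.spatial.transform import Rotation as R
from station import state, vision, order
def cal(n):
    c=vision.get_calibration(n); a=np.array(c["attitude"],float)
    r=a if a.shape==(3,3) else R.from_rotvec(a).as_matrix()
    return np.array(c["mtx"],float),np.array(c["xyz"],float),r
def snap(n,f=None):
    c=cal(n); im=cv2.cvtColor(np.array(vision.read_camera(n)),cv2.COLOR_RGB2BGR)
    if f: cv2.imwrite(f"pics/{f}.png",im)
    return im,c
def px2w(c,uv,z):
    K,t,r=c; uv=np.atleast_2d(np.array(uv,float))
    d=(r@np.linalg.inv(K)@np.c_[uv,np.ones(len(uv))].T).T
    return t+d*((z-t[2])/d[:,2])[:,None]
def w2px(c,p):
    K,t,r=c; q=(K@r.T@(np.atleast_2d(np.array(p,float))-t).T).T
    return q[:,:2]/q[:,2:]
E
python3 - <<'E'
from h import *
for n in ("scene","side","wrist"):
    im,c=snap(n,n+"0"); print(n,vision.get_calibration(n))
print(state())
E
```

```text
pics
scene {'mtx': array([[589.06790842,   0.        , 324.85796479],
       [  0.        , 589.06790842, 237.06856815],
       [  0.        ,   0.        ,   1.        ]]), 'xyz': array([ 182.34209949, -937.81747887,  861.46261289]), 'attitude': array([-2.2538604 ,  0.50296117, -0.21318993])}
side {'mtx': array([[488.27906663,   0.        , 312.74944261],
       [  0.        , 488.27906663, 244.51841964],
       [  0.        ,   0.        ,   1.        ]]), 'xyz': array([ 221.05846112, -808.16438528,  718.74871341]), 'attitude': array([-2.22539465,  0.58028261, -0.24045585])}
wrist {'mtx': array([[340.92522145,   0.        , 320.93982742],
       [  0.        , 340.92522145, 235.12845256],
       [  0.        ,   0.        ,   1.        ]]), 'xyz': array([195.06699218, 598.76365326, 371.28502733]), 'attitude': array([2.42180179, 1.53194806, 0.24036531])}
{'time_s': 0.15, 'joint_pos': array([ 1.05828706e+00,  3.08844758e-01,  1.63484448e+00,  6.94497011e-06,
        1.19970419e+00, -6.96853627e-02]), 'dq': array([-0.00185575, -0.00254859, -0.0045857 , -0.00039017,  0.00121355,
        0.00230175]), 'tau': array([ 4.25208682e-04, -4.15801120e+01, -2.77147186e+01, -1.17492045e-04,
        6.06267640e-03,  8.59851838e-06]), 'eef_pos': array([267.51610371, 564.16436836, 230.30979781]), 'tool_rot': array([-6.89805512e-01, -3.06438892e+00,  2.70627530e-03]), 'force': array([ 0.39948615, -0.30863067,  0.23966713]), 'torque': array([-0.03268737,  0.01339443, -0.01969068]), 'grasp_force': 0.0, 'width': 0.9994011039799175}
```

View pics/scene0.png

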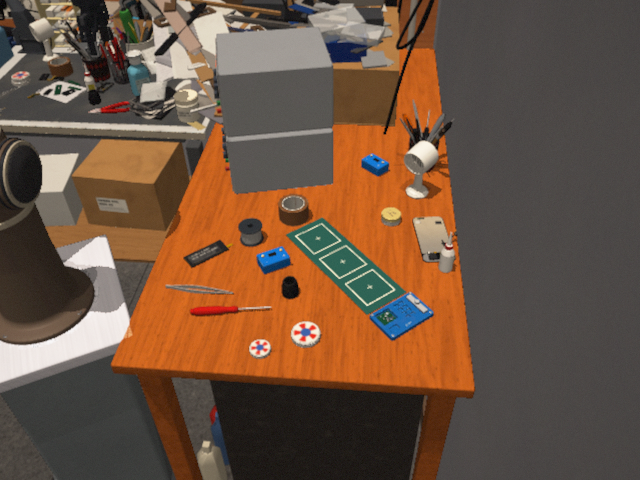

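View pics/side0.png

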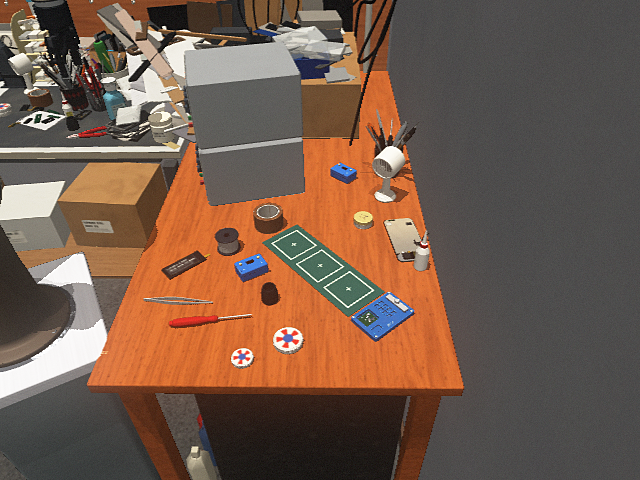

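View pics/wrist0.png

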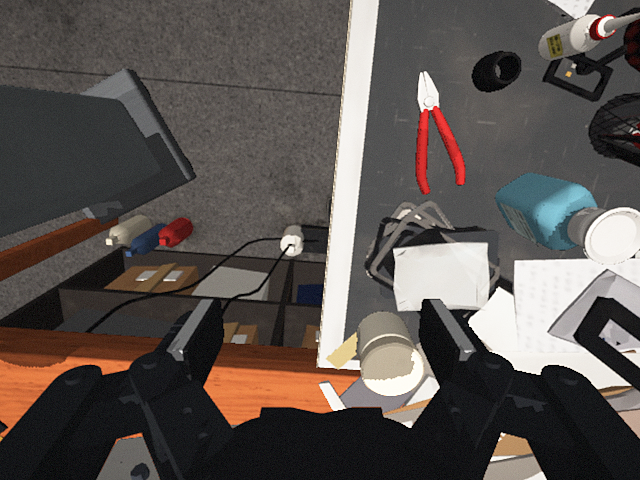

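The arm base is at left, and the jig is at the near (−y) end.
- **Mat:** squares at scene px (319,238), (342,261), (370,287).
- **Tape:** (293,210). **Jig:** (402,315).
- **Testers:** (273,260) and (375,164).
- **Tins:** big (306,334) and small (260,348).
- **Loupe:** (290,287). **Spool:** (251,231).
- **Leave alone:** cream tin (391,216) and glue (447,258).

Next I measure them.

```bash
cat > m.py <<'E'
from h import *
def comps(im,lo,hi,mina=60):
    m=cv2.inRange(cv2.cvtColor(im,cv2.COLOR_BGR2HSV),lo,hi)
    cs,_=cv2.findContours(m,cv2.RETR_EXTERNAL,cv2.CHAIN_APPROX_NONE)
    return [c.reshape(-1,2) for c in cs if cv2.contourArea(c)>mina]
E
python3 - <<'E'
from m import *
for n in ("scene","side"):
    im,c=snap(n); print("==",n)
    pr=lambda u,z:np.round(px2w(c,u,z)[:,:2],0).tolist()
    Hs=dict(green=((60,60,20),(92,255,140),2),blue=((98,140,60),(118,255,255),26),white=((0,0,150),(179,90,255),12),black=((0,0,0),(179,110,50),36),cream=((18,50,130),(35,255,255),22))
    for k,(lo,hi,z) in Hs.items():
        for q in comps(im,lo,hi,40 if k!='green' else 800):
            u=q.mean(0)
            if not(140<u[0]<470 and 120<u[1]<385): continue
            w=px2w(c,q,z)[:,:2].astype(np.float32)
            r=cv2.minAreaRect(w)
            print(k,u.round(),"rect",np.round(r[0]),np.round(r[1]),round(r[2]))
    # table and cabinet
pts={'cabL':(232,188),'cabR':(333,182),'tableFL':(125,368),'tableFR':(468,388),'tableBackL':(222,125),'tapebase':(293,224),'glue base':(446,270),'tweez':(200,290)}
im,c=snap("scene")
for k,v in pts.items(): print(k,px2w(c,v,0)[0].round())
E
```

```text
== scene
green [345. 264.] rect [ 582. -148.] [ 98. 284.] 11
blue [405. 314.] rect [ 606. -343.] [104.  68.] 11
blue [273. 260.] rect [ 446. -103.] [64. 56.] 1
blue [374. 164.] rect [795. 106.] [59. 75.] 19
white [259. 348.] rect [ 346. -291.] [38. 38.] 65
white [305. 333.] rect [ 433. -294.] [54. 52.] 65
white [416. 302.] rect [ 657. -317.] [17. 54.] 11
white [370. 287.] rect [ 595. -243.] [73. 74.] 11
white [342. 261.] rect [ 578. -156.] [73. 73.] 11
white [318. 238.] rect [561. -68.] [74. 74.] 11
white [437. 241.] rect [ 785. -190.] [168.  75.] 69
white [415. 193.] rect [833. -21.] [35. 49.] 38
white [423. 152.] rect [945. 117.] [100.  72.] 27
white [280. 134.] rect [642. 356.] [ 16. 278.] 74
black [290. 287.] rect [ 444. -198.] [53. 27.] 68
black [207. 256.] rect [325. -37.] [83. 33.] 13
black [194. 156.] rect [403. 312.] [131.  41.] 81
black [416. 133.] rect [956. 179.] [104.  20.] 63
cream [431. 230.] rect [ 789. -155.] [75. 65.] 69
cream [391. 214.] rect [739. -74.] [39. 41.] 64
cream [193. 123.] rect [443. 501.] [26. 91.] 21
== side
green [323. 269.] rect [ 585. -148.] [ 99. 
[... 355 characters left out ...]
ite [320. 265.] rect [ 581. -156.] [74. 73.] 11
white [294. 244.] rect [564. -69.] [74. 73.] 11
white [408. 245.] rect [ 786. -192.] [174.  73.] 69
white [384. 197.] rect [838. -22.] [37. 51.] 35
white [390. 157.] rect [963. 122.] [114.  75.] 27
white [250. 145.] rect [655. 379.] [ 33. 300.] 72
cream [401. 235.] rect [ 787. -167.] [102.  64.] 69
cream [362. 218.] rect [740. -75.] [48. 44.] 11
cream [171. 145.] rect [453. 483.] [22. 55.] 21
cream [157. 121.] rect [456. 663.] [103.  45.] 84
cabL [454. 199.   0.]
cabR [685. 115.   0.]
tableFL [ 118. -223.    0.]
tableFR [ 639. -515.    0.]
tableBackL [521. 490.   0.]
tapebase [536.  11.  -0.]
glue base [ 764. -260.   -0.]
tweez [290. -97.   0.]
```

```bash
python3 - <<'E'
import cv2
im=cv2.imread('pics/scene0.png')[195:365,170:470]
cv2.imwrite('pics/crop0.png',cv2.resize(im,None,fx=2.6,fy=2.6,interpolation=cv2.INTER_CUBIC))
E
```

```text
(no output)
```

View pics/crop0.png

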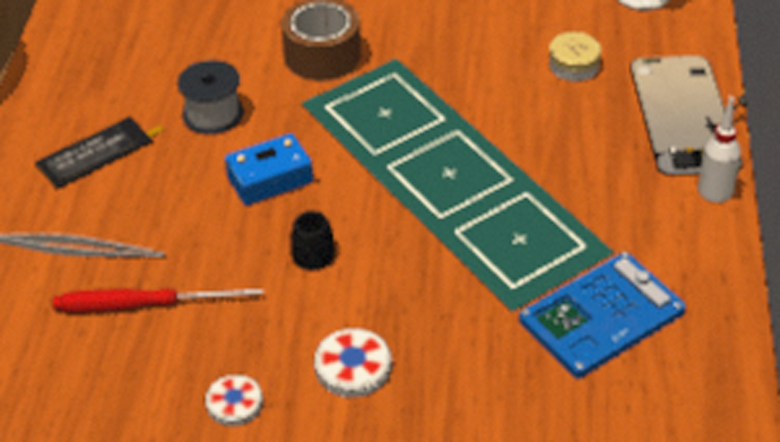

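Confirmed in the crop:
- **Tin:** (306,334) measures 54 mm, so it is the one meant. (260,348) is 38 mm, a decoy.
- **Tester:** (273,260) is much nearer the base than (375,164), so I take that one.
- **Spool and loupe:** one of each on this table.
- **Cabinet:** its corner is at about (454,199), so I travel at x≈300 past it.

```bash
python3 -m creep '-1 1 -5 2 0;-1 1 -10 2 0;-1 2 -15 2 0;-1 2 -20 2 0;-1 2 -25 2 0;-1 2 -30 2 0;-1 3 -35 2 0;-1 4 -40 2 0;-1 5 -45 2 0;-1 5 -50 2 0'; python3 - <<'E'
from h import *
s=state(); print(R.from_rotvec(s['tool_rot']).as_matrix().round(2), s['joint_pos'].round(2),s['eef_pos'])
K,t,r=cal('wrist'); print(t,r.round(2))
E
```

```text
time_s: 1.3
eef_pos: [318.2, 70.9, 251.9]
tool_rot: [0.688, 3.062, 0.001]
force: [1.2, 0.6, -0.3]
width: 1.0
grasp_force: 0.0
[[-0.9   0.43  0.  ]
 [ 0.43  0.9  -0.  ]
 [-0.    0.   -1.  ]] [ 0.09 -0.35  2.24 -0.    1.25 -1.04] [318.22328157  70.92507864 251.94414031]
[245.2069691  105.25347034 392.69375016] [[ 0.43  0.86  0.28]
 [ 0.9  -0.41 -0.13]
 [ 0.    0.31 -0.95]]
```

```bash
python3 -m creep '-1 0 -5 1 8;-1 2 -10 3 16;-1 5 -14 5 24;-1 9 -18 7 32;-1 13 -21 9 36;-1 17 -24 10 36;-1 20 -24 10 36;-1 22 -24 10 36;-1 22 -24 10 36;-1 22 -24 10 36'; python3 - <<'E'
from h import *
im,c=snap('wrist','w1'); print(state()['eef_pos'],state()['joint_pos'].round(2),c[1])
E
```

```text
time_s: 2.3
eef_pos: [537.7, -167.4, 349.9]
tool_rot: [0.291, -3.125, -0.002]
force: [-0.3, 0.2, -0.6]
width: 0.999
grasp_force: 0.0
[ 536.85721194 -166.98559618  350.37690953] [-0.38  0.1   1.64 -0.    1.4  -2.14] [ 459.25731833 -181.76938794  491.06553834]
```

View pics/w1.png

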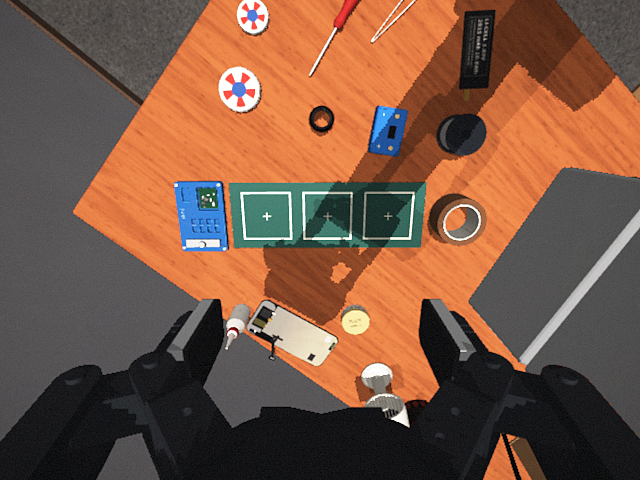

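Clear overhead view: crosses at (266,216), (328,216), (388,216); big tin (239,89), loupe (321,119), tester (388,130), spool (461,134).

```bash
cat > w.py <<'E'
from m import *
def meas(im,c,show=True):
    h=cv2.cvtColor(im,cv2.COLOR_BGR2HSV); out=[]
    for k,lo,hi,z,a in (('white',(0,0,130),(179,70,255),12,250),('sq',(0,0,110),(179,110,255),2,900),('blue',(98,120,30),(120,255,255),26,250),('dark',(85,0,0),(140,255,75),38,300),('dark2',(0,0,0),(179,255,45),36,120)):
        for q in comps(im,lo,hi,a):
            u=q.mean(0)
            if u[1]>290 or q[:,1].min()<2: continue
            r=cv2.minAreaRect(px2w(c,q,z)[:,:2].astype(np.float32))
            if max(r[1])<120: print(k,u.round(),np.round(r[0],1),np.round(r[1]),round(r[2],1))
E
python3 - <<'E'
from w import *
im=cv2.imread('pics/w1.png'); c=cal('wrist')
meas(im,c)
print(px2w(c,[(266.5,216),(327.5,216),(388,216)],2).round(1))
k=im[70:190,290:510]; cv2.imwrite('pics/w1c.png',cv2.resize(k,None,fx=3.6,fy=3.6,interpolation=cv2.INTER_CUBIC))
E
```

```text
white [462. 222.] [553.   46.2] [55. 54.] 16.9
white [388. 215.] [563.6 -61.8] [70. 72.] 10.6
white [327. 215.] [ 579.3 -149.1] [72. 72.] 10.6
white [266. 215.] [ 595.5 -235.3] [72. 73.] 10.8
white [239.  89.] [ 433.9 -292.9] [53. 52.] 55.2
sq [462. 222.] [554.8  51.1] [56. 57.] 59.9
sq [388. 215.] [565.1 -59.5] [73. 74.] 10.6
sq [327. 215.] [ 581.8 -148.6] [73. 74.] 10.6
sq [266. 215.] [ 598.2 -236.4] [73. 75.] 10.6
sq [239.  89.] [ 433.7 -295.4] [55. 55.] 50.8
blue [202. 223.] [ 609.8 -323.1] [100.  67.] 10.9
blue [387. 131.] [449.6 -94.4] [59. 41.] 1.9
dark [461. 134.] [436.7  -2.6] [49. 61.] 15.6
dark [321. 119.] [ 450.5 -182. ] [29. 30.] 36.2
dark2 [382. 223.] [564.6 -71.5] [47. 51.] 10.7
dark2 [457. 130.] [430.8 -10.1] [40. 56.] 58.4
dark2 [321. 119.] [ 450.4 -181.4] [30. 29.] 10.6
dark2 [477.  49.] [340.2 -13.6] [83. 35.] 13.0
[[ 598.9 -236.2    2. ]
 [ 582.3 -147.4    2. ]
 [ 565.8  -59.3    2. ]]
```

View pics/w1c.png

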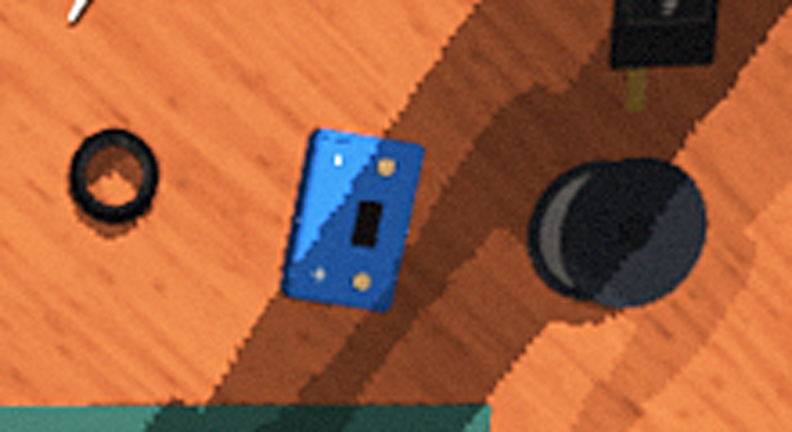

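```bash
python3 -m creep '-1 -2 -3 -3 0;-1 -4 -5 -7 0;-1 -6 -8 -11 0;-1 -8 -10 -15 0;-1 -10.3 -12.7 -19 0;-1 -10.3 -12.7 -23 0;-1 -10.3 -12.7 -27 0;-1 -10.3 -12.7 -29 0;-1 -10.3 -12.7 -29 0;-1 -10.3 -12.7 -29 0'; python3 - <<'E'
from h import *
im,c=snap('wrist','w2'); print(state()['eef_pos'],state()['joint_pos'].round(2),w2px(c,[(434,-294,12)]))
E
```

```text
time_s: 3.35
eef_pos: [434.4, -293.9, 62.4]
tool_rot: [-0.292, 3.127, -0.001]
force: [0.2, 0.0, 0.1]
width: 1.0
grasp_force: 0.0
[ 435.41243106 -294.68736984   63.29958345] [-0.68  0.35  1.98 -0.    0.81 -2.43] [[319.9550944  262.62656644]]
```

View pics/w2.png

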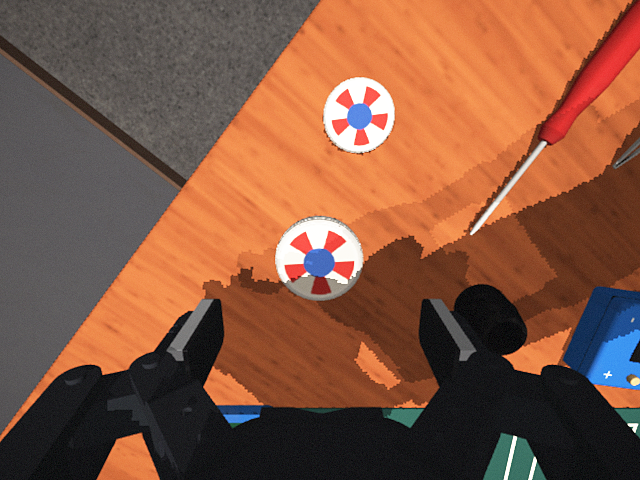

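The tin centre (319,262) agrees with the prediction, so I descend.

```bash
python3 -m creep '-1 -.1 0 -2 0;-1 -.1 0 -4 0;-1 -.1 0 -5 0;-1 -.1 0 -5.5 0;-1 -.1 0 -5.9 0;-1 -.1 0 -5.9 0'; python3 -m creep '1 0 0 0 0;1 0 0 0 0;1 0 0 0 0;1 0 0 0 0;1 0 0 0 0;1 0 0 0 0;1 0 0 0 0;1 0 0 0 0'
```

```text
time_s: 4.0
eef_pos: [434.0, -294.6, 2.7]
tool_rot: [-0.291, 3.127, -0.001]
force: [-0.6, -0.4, 0.5]
width: 1.0
grasp_force: 0.0
time_s: 4.8
eef_pos: [434.2, -294.8, 3.6]
tool_rot: [-0.291, 3.127, -0.001]
force: [-1.8, -0.0, 6.9]
width: 0.599
grasp_force: 61.0
```

```bash
python3 -m creep '1 0 0 1 0;1 0 0 3 0;1 0 0 6 0;1 2 1 9 0;1 6 2 10 0;1 10 4 10 0;1 14 5 10 0;1 16.5 5.9 10 0;1 16.5 5.9 10 0;1 16.5 5.9 10 0'; python3 - <<'E'
from h import *
im,c=snap('wrist','w3'); print(state()['eef_pos'],state()['width'],state()['force'])
snap('side','s3')
E
```

```text
time_s: 5.8
eef_pos: [598.5, -234.8, 102.3]
tool_rot: [0.293, -3.127, -0.0]
force: [-0.3, -0.1, -1.0]
width: 0.59
grasp_force: 62.4
[ 597.60624723 -235.0893241   102.02089865] 0.59201790433672 [-0.73558967 -0.26153877 -1.25401966]
```

View pics/w3.png

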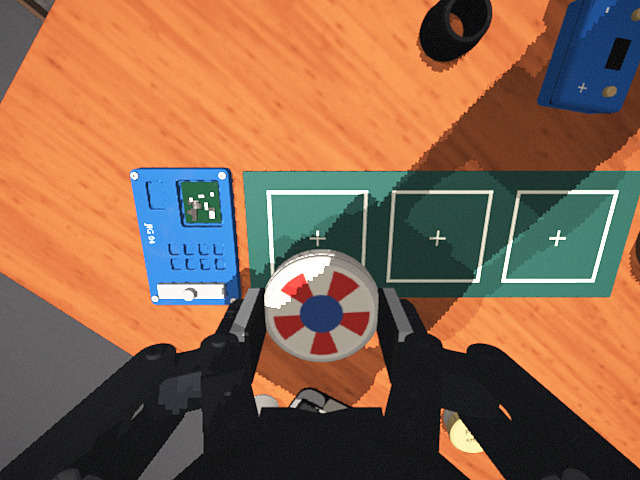

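The tin is held level, its centre at (321,314); crosses are at (317,238), (437,238), (557,238).

```bash
python3 - <<'E'
from h import *
c=cal('wrist'); print(px2w(c,[(317.5,238.5),(437,238.5),(557,238.5)],2).round(1), px2w(c,[(321,313)],110).round(1),state()['eef_pos'])
E
```

```text
[[ 598.2 -237.1    2. ]
 [ 581.8 -149.5    2. ]
 [ 565.4  -61.4    2. ]] [[ 596.5 -234.8  110. ]] [ 597.23060435 -235.37637589  101.98916436]
```

```bash
python3 -m creep '1 .2 -.15 -3 0;1 .2 -.15 -6 0;1 .2 -.15 -8 0;1 .2 -.15 -9 0;1 .2 -.15 -9.5 0;1 .2 -.15 -9.6 0;1 .2 -.15 -9.6 0;1 .2 -.15 -9.6 0'; python3 -m creep '-.6 0 0 0 0;-.6 0 0 0 0;-.6 0 0 0 0;-.6 0 0 0 0;-.6 0 0 1 0;-.6 0 0 4 0;-.6 0 0 8 0;-.6 0 0 12 0;-.6 0 0 12 0;-.6 0 0 12 0'; python3 - <<'E'
from w import *
im,c=snap('wrist','w4'); meas(im,c); print(state()['eef_pos'])
E
```

```text
time_s: 6.7
eef_pos: [601.6, -237.4, 7.7]
tool_rot: [-0.291, 3.126, -0.002]
force: [0.2, -0.7, -1.1]
width: 0.594
grasp_force: 62.4
time_s: 7.7
eef_pos: [601.9, -237.4, 128.9]
tool_rot: [-0.291, 3.124, -0.003]
force: [0.1, 0.1, -0.3]
width: 0.803
grasp_force: 0.0
white [203. 273.] [ 655.7 -326.7] [15. 56.] 14.5
white [542. 221.] [564.2 -68.1] [69. 70.] 10.7
white [432. 221.] [ 580.1 -152.6] [69. 70.] 10.7
white [321. 221.] [ 596.5 -237.5] [70. 70.] 10.6
sq [542. 221.] [566.2 -60.8] [73. 74.] 10.7
sq [432. 221.] [ 582.8 -148.8] [73. 74.] 10.6
sq [311. 197.] [ 595.  -245.1] [85. 87.] 10.6
blue [322. 231.] [ 597.8 -237.4] [16. 16.] 10.7
blue [204. 234.] [ 609.8 -323.8] [97. 64.] 10.7
dark2 [591.  55.] [453.3 -96.2] [15.  8.] 2.3
[ 600.50447705 -236.73405723  126.84049062]
```

```bash
python3 - <<'E'
from w import *
c=cal('wrist'); im=cv2.imread('pics/w4.png')
for q in comps(im,(98,120,30),(120,255,255),100): print(q.mean(0),px2w(c,[cv2.minAreaRect(q)[0]],14).round(1))
c2=(c[0],np.array([459.26,-181.77,491.07]),c[2])
print(px2w(c2,[(466.7,134.4)],38).round(1), w2px(c2,[(599,-236.5,2)]))
E
```

```text
[321.51666667 230.51666667] [[ 598.9 -236.    14. ]]
[204.2755102  234.20068027] [[ 609.2 -327.9   14. ]]
[574.94047619  54.10714286] [[446.7 -92.1  14. ]]
[[437.1   3.1  38. ]] [[267.20960717 214.67392884]]
```

```bash
python3 -m creep '-1 -3 4 4 0;-1 -6 8 4 0;-1 -9 12 4 0;-1 -12 16 4 0;-1 -14 20 4 0;-1 -16.3 24 4 0;-1 -16.3 24 2 0;-1 -16.3 24 0 0;-1 -16.3 24 0 0;-1 -16.3 24 0 0'; python3 - <<'E'
from w import *
im,c=snap('wrist','w5'); print(state()['eef_pos'],w2px(c,[(437,3,38)]))
E
```

```text
time_s: 8.75
eef_pos: [436.3, 3.3, 125.1]
tool_rot: [0.291, -3.125, -0.001]
force: [-0.2, 0.2, 0.1]
width: 0.996
grasp_force: 0.0
[437.37571035   3.03549602 125.98668093] [[319.35701677 244.42342528]]
```

View pics/w5.png

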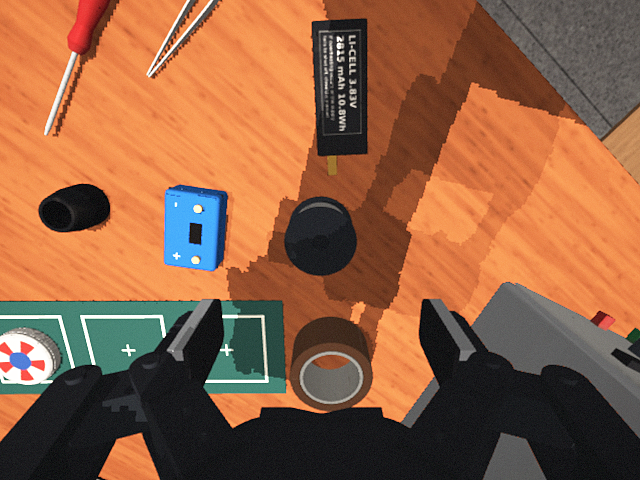

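```bash
python3 - <<'E'
from w import *
c=cal('wrist'); im=cv2.imread('pics/w5.png')
m=((im[:,:,2]<60)).astype(np.uint8); m[:182]=0;m[285:]=0;m[:,:270]=0;m[:,375:]=0
m=cv2.morphologyEx(m,cv2.MORPH_OPEN,np.ones((5,5)))
cs,_=cv2.findContours(m,cv2.RETR_EXTERNAL,cv2.CHAIN_APPROX_NONE); q=max(cs,key=cv2.contourArea).reshape(-1,2)
print(q.min(0),q.max(0))
w=px2w(c,q,38)[:,:2].astype(np.float32); print(cv2.minEnclosingCircle(w),cv2.fitEllipse(w))
e=q[q[:,1]>235]; w=px2w(c,e,38)[:,:2]
A=np.c_[2*w,np.ones(len(w))]; s=np.linalg.lstsq(A,(w**2).sum(1),rcond=None)[0]; print(s[:2],np.sqrt(s[2]+s[0]**2+s[1]**2))
print(px2w(c,[[321,238]],38))
cv2.imwrite('pics/w5c.png',cv2.resize(im[180:290,260:390],None,fx=5,fy=5,interpolation=cv2.INTER_CUBIC))
E
```

```text
[285 207] [356 274]
((434.53466796875, 2.8640217781066895), 27.49452018737793) ((435.9649963378906, 2.9059176445007324), (51.13402557373047, 51.638877868652344), 83.89752960205078)
[436.58488219   2.9806873 ] 25.25332351728239
[[433.60511101   3.04439269  38.        ]]
```

View pics/w5c.png

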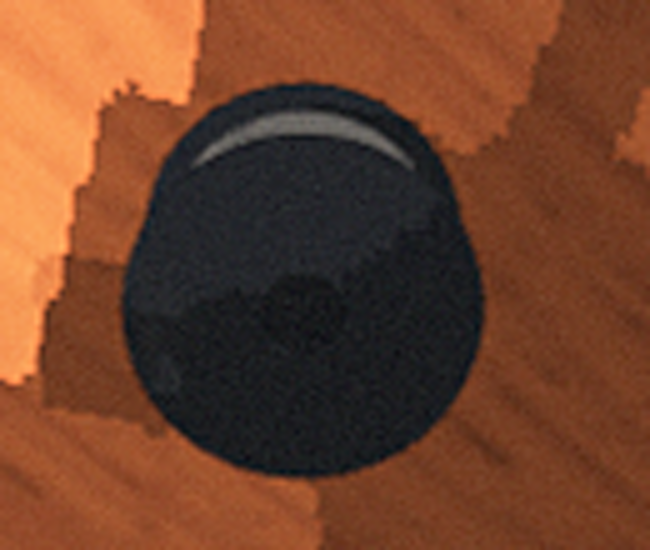

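Spool centre is about (436.5,3), from the flange fit and the hub hole at (320,242). I grasp it.

```bash
python3 -m creep '-1 -.1 0 -4 0;-1 -.1 0 -8 0;-1 -.1 0 -10 0;-1 -.1 0 -11 0;-1 -.1 0 -11.7 0;-1 -.1 0 -12.1 0;-1 -.1 0 -12.1 0'; python3 -m creep '1 0 0 0 0;1 0 0 0 0;1 0 0 0 0;1 0 0 0 0;1 0 0 0 0;1 0 0 0 0;1 0 0 0 0;1 0 0 0 0;1 0 0 0 0'
```

```text
time_s: 9.5
eef_pos: [437.5, 3.0, 5.8]
tool_rot: [-0.29, 3.127, -0.0]
force: [0.1, -0.0, 0.2]
width: 1.0
grasp_force: 0.0
time_s: 10.4
eef_pos: [437.7, 3.1, 6.7]
tool_rot: [-0.291, 3.126, -0.001]
force: [-2.2, -0.1, 7.3]
width: 0.63
grasp_force: 51.1
```

Reported width 0.63 is larger than a flush 46 mm block should give (the 54 mm tin read 0.594), so the block is skewed to the pads. I open, turn and re-close.

```bash
python3 -m creep '-.8 0 0 0 0;-.8 0 0 0 0;-.8 0 0 0 0;-.8 0 0 0 0;-.8 0 0 0 8;-.8 0 0 0 16;-.8 0 0 0 16';  python3 -m creep '1 0 0 0 0;1 0 0 0 0;1 0 0 0 0;1 0 0 0 0;1 0 0 0 0;1 0 0 0 0;1 0 0 0 0;1 0 0 0 0'
```

```text
time_s: 11.1
eef_pos: [436.5, 3.2, 5.1]
tool_rot: [0.723, -3.057, -0.0]
force: [0.2, -0.3, 0.2]
width: 0.898
grasp_force: 0.0
time_s: 11.9
eef_pos: [436.7, 3.2, 5.8]
tool_rot: [0.72, -3.058, -0.0]
force: [-1.4, 0.0, 5.4]
width: 0.631
grasp_force: 51.5
```

```bash
python3 -m creep '-.8 0 0 0 0;-.8 0 0 0 0;-.8 0 0 0 0;-.8 0 0 0 0;-.8 0 0 0 8;-.8 0 0 0 16;-.8 0 0 0 16';  python3 -m creep '1 0 0 0 0;1 0 0 0 0;1 0 0 0 0;1 0 0 0 0;1 0 0 0 0;1 0 0 0 0;1 0 0 0 0;1 0 0 0 0'; python3 - <<'E'
from w import *
snap('wrist','w6'); print(state()['joint_pos'])
E
```

```text
time_s: 12.6
eef_pos: [436.5, 3.2, 5.2]
tool_rot: [1.141, -2.927, -0.0]
force: [-0.5, 0.1, 0.0]
width: 0.899
grasp_force: 0.0
time_s: 13.4
eef_pos: [436.6, 3.2, 5.9]
tool_rot: [1.138, -2.928, -0.0]
force: [-1.4, 0.1, 6.4]
width: 0.637
grasp_force: 50.8
[-9.25469849e-02  3.27307006e-01  2.18629136e+00  4.91685641e-06
  6.28389596e-01 -2.40507936e+00]
```

View pics/w6.png

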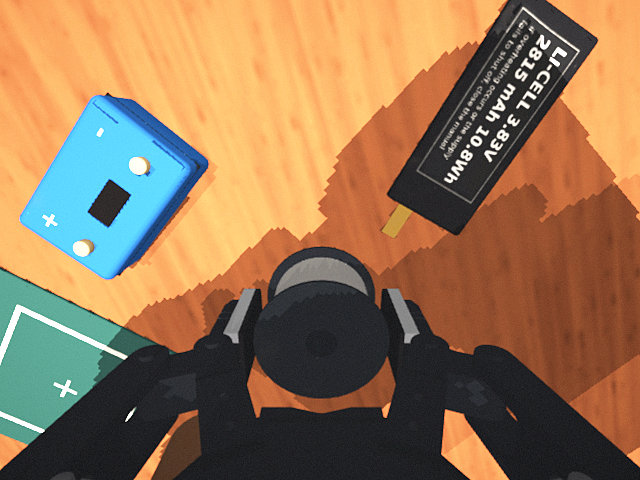

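Spool is centred between the pads at (320,343). The width barely depends on yaw, so it self-aligns; lifting it.

```bash
python3 -m creep '1 0 0 1 0;1 0 0 4 0;1 0 0 8 -8;1 2 -3 10 -16;1 4 -7 10 -24;1 7 -11 10 -32;1 10 -15 10 -32;1 13 -19 10 -32;1 16.2 -23.7 10 -32;1 16.2 -23.7 10 -32'; python3 -m creep '1 0 0 0 0;1 0 0 0 0'; python3 - <<'E'
from w import *
im,c=snap('wrist','w7'); print(c[1]);print(state()['eef_pos'],state()['width'],state()['force'])
E
```

```text
time_s: 14.45
eef_pos: [602.1, -239.3, 106.2]
tool_rot: [-0.284, 3.124, -0.007]
force: [-0.7, 0.7, -0.9]
width: 0.636
grasp_force: 52.1
time_s: 14.65
eef_pos: [597.1, -232.7, 104.5]
tool_rot: [0.29, -3.126, -0.003]
force: [-0.7, 0.1, -1.7]
width: 0.634
grasp_force: 52.1
[ 518.65111498 -247.02085185  245.68959978]
[ 597.04740906 -232.20016117  104.61194247] 0.6354863891000018 [ 0.59279535 -0.19994791 -1.61481471]
```

View pics/w7.png

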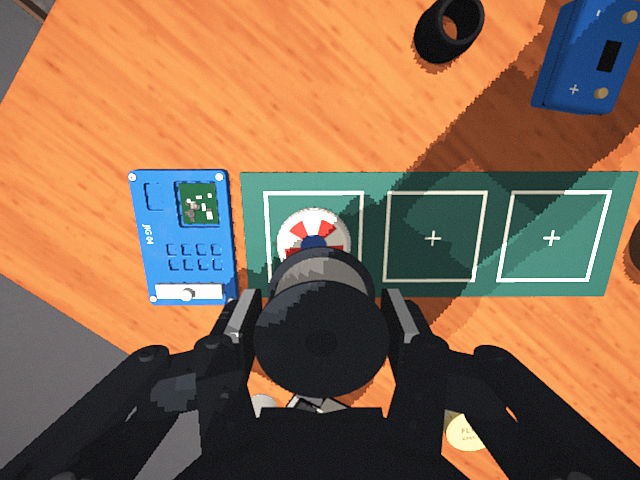

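Spool hub is at (321,342) and the tin is under it at (313,240). Computing the offset.

```bash
python3 - <<'E'
from w import *
c=cal('wrist'); print(px2w(c,[(321,342.5)],136.7).round(1), px2w(c,[(433,238.5),(551.5,238.5)],2).round(1)); print(state()['eef_pos'])
E
```

```text
[[ 594.6 -232.1  136.7]] [[ 582.8 -148.     2. ]
 [ 566.4  -60.     2. ]]
[ 597.04740906 -232.20016117  104.61194247]
```

```bash
python3 -m creep '1 .3 -.4 -2 0;1 .3 -.4 -5 0;1 .3 -.4 -7 0;1 .3 -.4 -8 0;1 .3 -.4 -8.3 0;1 .3 -.4 -8.4 0;1 .3 -.4 -8.4 0;1 .3 -.4 -8.4 0'; python3 -m creep '.1 0 0 0 0;-.3 0 0 0 0;-.6 0 0 0 0;-.6 0 0 0 0;-.6 0 0 0 0;-.6 0 0 2 0;-.6 0 0 5 0;-.6 0 0 9 0;-.6 0 0 12 0;-.6 0 0 12 0'; python3 - <<'E'
from w import *
im,c=snap('wrist','w8'); print(state()['eef_pos'],c[1],w2px(c,[(599,-236,52)])); im,c=snap('side','s8');print(w2px(c,[(599,-236,52),(599,-236,14)]))
w=cv2.imread('pics/w8.png')[120:360,160:480]; s=im[240:320,300:406]
cv2.imwrite('pics/w8c.png',np.hstack([w,cv2.resize(s,(318,240),interpolation=cv2.INTER_CUBIC)]))
E
```

```text
time_s: 15.5
eef_pos: [602.7, -238.2, 22.7]
tool_rot: [-0.291, 3.126, -0.002]
force: [0.1, -0.9, -1.2]
width: 0.635
grasp_force: 52.1
time_s: 16.5
eef_pos: [605.7, -239.7, 147.7]
tool_rot: [-0.29, 3.118, -0.009]
force: [-0.2, -0.9, 0.8]
width: 0.797
grasp_force: 0.0
[ 603.91153673 -238.91906452  144.84463568] [ 525.35691113 -253.19871284  287.90169976] [[327.69500478 230.49915778]]
[[347.30225388 271.32864248]
 [346.74935789 284.94335369]]
```

View pics/w8c.png

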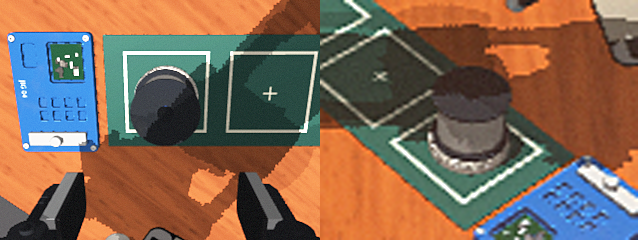

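```bash
python3 - <<'E'
from w import *
c=cal('wrist'); print(c[1],state()['eef_pos']); im=cv2.imread('pics/w8.png'); t=np.array([525.36,-253.2,287.9]); c=(c[0],t,c[2])
h=cv2.cvtColor(im,cv2.COLOR_BGR2HSV)
m=((h[:,:,2]<75)&((h[:,:,0]>92)|(h[:,:,1]<80))).astype(np.uint8); m[:180]=0;m[285:]=0;m[:,:270]=0;m[:,385:]=0
m=cv2.morphologyEx(m,cv2.MORPH_OPEN,np.ones((5,5)))
cs,_=cv2.findContours(m,cv2.RETR_EXTERNAL,cv2.CHAIN_APPROX_NONE); q=max(cs,key=cv2.contourArea).reshape(-1,2)
print(q.min(0),q.max(0)); e=q[q[:,1]>228]; w=px2w(c,e,52)[:,:2]
A=np.c_[2*w,np.ones(len(w))]; s=np.linalg.lstsq(A,(w**2).sum(1),rcond=None)[0]; print(s[:2],np.sqrt(s[2]+s[0]**2+s[1]**2))
print(px2w(c,[(430,213.5)],2))
E
```

```text
[ 523.06542031 -252.14135929  283.26231838] [ 602.21260518 -238.08294285  142.4288304 ]
[291 201] [359 265]
[ 604.29837586 -234.65226117] 20.917833125253523
[[ 580.55273931 -147.30982997    2.        ]]
```

```bash
python3 -m creep '-1 -1 2 3 0;-1 -2 5 6 0;-1 -4 8 10 0;-1 -4 8 10 0;-1 -4 8 10 0;-1 -4 8 10 0;-1 -4 8 10 0;-1 -4 8 10 0'; python3 - <<'E'
from w import *
im,c=snap('wrist','w9'); print(state()['eef_pos'],c[1]); meas(im,c)
p=w2px(c,[(599,-236,52)])[0]; print(p); u,v=p.round().astype(int)
h=cv2.cvtColor(cv2.GaussianBlur(im,(3,3),0),cv2.COLOR_BGR2HSV)
print('row',u-36,[tuple(int(a) for a in x) for x in h[v,u-36:u+37:2]]); print('col',v-36,[tuple(int(a) for a in x) for x in h[v-36:v+37:2,u]])
E
```

```text
time_s: 17.4
eef_pos: [560.9, -158.3, 239.2]
tool_rot: [0.289, -3.125, -0.002]
force: [-0.2, 0.5, -0.7]
width: 0.998
grasp_force: 0.0
[ 561.08639444 -158.24434871  239.55272034] [ 482.50812147 -172.51191274  380.37894053]
white [162. 255.] [ 655.7 -326.2] [13. 57.] 13.4
white [502. 228.] [553.3  48.9] [55. 56.] 10.5
white [403. 218.] [563.8 -63. ] [71. 71.] 10.5
white [325. 218.] [ 579.9 -149.5] [71. 71.] 10.5
white [254. 209.] [ 595.8 -234.9] [71. 72.] 10.5
sq [502. 228.] [555.2  55. ] [57. 58.] 10.5
sq [404. 218.] [566.  -59.9] [73. 73.] 10.5
sq [325. 218.] [ 582.5 -148.9] [72. 74.] 10.5
blue [163. 228.] [ 609.5 -320.8] [98. 67.] 10.7
blue [405. 106.] [450.6 -95.2] [59. 42.] 2.0
dark [241. 232.] [ 601.2 -237.8] [55. 63.] 84.5
dark [317.  92.] [ 453.  -181.6] [30. 29.] 10.6
dark2 [316.  90.] [ 452.4 -181.7] [31. 29.] 10.6
[237.32254029 232.60429134]
row 201 [(11, 178, 236), (19, 79, 139), (84, 126, 127), (82, 116, 128), (82, 115, 124), (90, 57, 76), (111, 39, 66), (109, 32, 64), (110, 35, 66), (113, 30, 67), (110, 35, 66), (110, 34, 67), (111, 39, 66), (108, 39, 65), (110, 36, 63), 
[... 198 characters left out ...]
, 34, 67), (109, 30, 68), (110, 29, 53), (105, 36, 28), (165, 10, 52), (25, 23, 133), (82, 94, 109), (83, 123, 108), (82, 117, 111)]
col 197 [(82, 116, 132), (81, 103, 131), (36, 13, 196), (120, 8, 98), (108, 44, 69), (20, 7, 104), (12, 13, 98), (112, 43, 65), (112, 41, 69), (112, 42, 67), (112, 41, 68), (111, 38, 68), (114, 36, 70), (109, 42, 67), (111, 38, 67), (105, 31, 66), (111, 36, 49), (130, 32, 24), (110, 25, 31), (102, 41, 31), (120, 35, 29), (108, 39, 33), (111, 36, 71), (108, 39, 66), (107, 35, 66), (107, 35, 65), (110, 35, 66), (108, 38, 67), (108, 39, 66), (113, 35, 66), (101, 50, 72), (72, 62, 115), (11, 171, 233), (11, 174, 236), (10, 177, 233), (11, 173, 239), (11, 174, 238)]
```

Spool hub is at (236,235), so the spool is at about (601,-236), 2 mm off the tin. Tester next: (450.4,-95), yaw 2°.

```bash
python3 -m creep '-1 -3 2 -3 -4;-1 -6 4 -6 -8.6;-1 -9 6 -10 -8.6;-1 -11.1 6.3 -14 -8.6;-1 -11.1 6.3 -16 -8.6;-1 -11.1 6.3 -16 -8.6;-1 -11.1 6.3 -16 -8.6;-1 -11.1 6.3 -16 -8.6;-1 -11.1 6.3 -16 -8.6'; python3 - <<'E'
from w import *
im,c=snap('wrist','w10'); print(state()['eef_pos'],R.from_rotvec(state()['tool_rot']).as_matrix()[:,1].round(3)); meas(im,c)
E
```

```text
time_s: 18.35
eef_pos: [452.8, -95.6, 83.0]
tool_rot: [-0.055, 3.137, -0.002]
force: [-0.6, -0.3, -0.7]
width: 0.998
grasp_force: 0.0
[452.50671429 -95.49667138  82.81966954] [-0.035  0.999 -0.001]
white [159. 113.] [ 371.3 -193.6] [ 3. 62.] 68.7
white [13. 69.] [ 350.7 -272.3] [15. 38.] 75.6
sq [16. 69.] [ 349.9 -279.6] [18. 40.] 75.6
blue [325. 247.] [446.2 -92.9] [62. 39.] 2.0
dark [188. 245.] [ 442.4 -173.5] [28. 42.] 44.4
dark2 [331. 254.] [445.5 -89.2] [14.  8.] 2.2
dark2 [185. 245.] [ 443.3 -174.2] [29. 43.] 44.4
```

```bash
python3 -m creep '-1 -.45 .25 -3 0;-1 -.45 .25 -5 0;-1 -.45 .25 -6.5 0;-1 -.45 .25 -7.4 0;-1 -.45 .25 -7.9 0;-1 -.45 .25 -7.9 0;-1 -.45 .25 -7.9 0'; python3 -m creep '1 0 0 0 0;1 0 0 0 0;1 0 0 0 0;1 0 0 0 0;1 0 0 0 0;1 0 0 0 0;1 0 0 0 0;1 0 0 0 0;1 0 0 0 0';python3 -m creep '1 0 0 1 0;1 0 0 3 0;1 0 0 6 0;1 3 -1 9 4;1 6 -2 10 8.6;1 10 -4 10 8.6;1 13.5 -5.5 10 8.6;1 13.5 -5.5 10 8.6;1 13.5 -5.5 10 8.6;1 13.5 -5.5 10 8.6'; python3 - <<'E'
from w import *
im,c=snap('wrist','w11'); s=state();print(s['eef_pos'],s['width'],R.from_rotvec(s['tool_rot']).as_matrix()[:,1].round(3)); meas(im,c)
for q in comps(im,(98,120,30),(120,255,255),800):
    r=cv2.minAreaRect(px2w(c,q,26+s['eef_pos'][2]-5)[:,:2].astype(np.float32)); print(q.mean(0),q.min(0),q.max(0),r)
E
```

```text
time_s: 19.1
eef_pos: [446.9, -92.6, 2.9]
tool_rot: [-0.056, 3.14, -0.001]
force: [-0.7, 0.9, -0.4]
width: 0.999
grasp_force: 0.0
time_s: 20.0
eef_pos: [446.9, -92.6, 2.9]
tool_rot: [-0.056, 3.14, -0.001]
force: [-0.8, 0.5, 6.4]
width: 0.454
grasp_force: 62.1
time_s: 21.0
eef_pos: [579.1, -146.5, 101.4]
tool_rot: [0.291, -3.125, -0.002]
force: [-0.6, -0.5, -0.5]
width: 0.456
grasp_force: 61.4
[ 579.11776075 -146.49315188  101.54780391] 0.4560989559061832 [-0.185  0.983  0.001]
white [193. 232.] [ 586.9 -237.4] [36. 11.] 83.1
white [602. 258.] [555.2  56.4] [59. 55.] 26.6
white [208. 234.] [ 590.7 -226.9] [54. 33.] 47.5
white [312. 216.] [ 574.9 -149.9] [60. 70.] 10.6
white [207. 227.] [ 595.  -233.3] [69. 70.] 10.6
white [437. 239.] [562.8 -64.6] [69. 70.] 10.7
sq [602. 259.] [557.6  65.8] [62. 58.] 26.6
sq [207. 227.] [ 599.1 -236.4] [72. 73.] 10.6
sq [437. 238.] [565.8 -60.3] [73. 73.] 10.7
blue [ 67. 253.] [ 607.  -314.4] [97. 67.] 10.7
dark2 [167. 271.] [ 609. -243.] [11. 12.] 10.6
[320.88913525 322.41685144] [270 251] [372 394] ((577.434814453125, -146.2761993408203), (66.39037322998047, 39.47121047973633), 10.522913932800293)
[ 67.3322884  253.41065831] [  0 172] [127 308] ((559.6375732421875, -245.9597930908203), (53.54729461669922, 37.19753646850586), 10.706792831420898)
```

```bash
python3 -m creep '1 .25 -.2 -3 0;1 .25 -.2 -6 0;1 .25 -.2 -8 0;1 .25 -.2 -9 0;1 .25 -.2 -9.4 0;1 .25 -.2 -9.6 0;1 .25 -.2 -9.6 0;1 .25 -.2 -9.6 0;1 .25 -.2 -9.6 0'; python3 -m creep '.1 0 0 0 0;-.2 0 0 0 0;-.3 0 0 0 0;-.3 0 0 0 0;-.3 0 0 2 0;-.3 0 0 6 0;-.3 0 0 10 0;-.3 0 0 15 0;-.3 0 0 15 0;-.3 0 0 15 0'; python3 -m creep '-.8 -2 -1 3 0;-.8 -4 -1 4 0;-.8 -7 -2 4 0;-.8 -7 -2 4 0;-.8 -7 -2 4 0;-.8 -7 -2 4 0'; python3 - <<'E'
from w import *
im,c=snap('wrist','w12'); s=state();print(s['eef_pos'],c[1]); meas(im,c)
for q in comps(im,(98,120,30),(120,255,255),800):
    r=cv2.minAreaRect(px2w(c,q,28)[:,:2].astype(np.float32)); print(q.mean(0),r)
E
```

```text
time_s: 21.95
eef_pos: [584.4, -149.6, 7.3]
tool_rot: [-0.291, 3.126, -0.001]
force: [0.5, -0.2, -0.1]
width: 0.459
grasp_force: 61.5
time_s: 22.95
eef_pos: [585.1, -149.8, 158.6]
tool_rot: [-0.291, 3.124, -0.003]
force: [-1.4, -0.1, -1.1]
width: 0.651
grasp_force: 0.0
time_s: 23.55
eef_pos: [513.7, -169.0, 195.2]
tool_rot: [0.291, -3.127, -0.001]
force: [-0.2, -0.3, 0.1]
width: 0.9
grasp_force: 0.0
[ 513.93742153 -169.0273229   195.38187292] [ 434.98005338 -183.30865225  336.22042207]
white [519. 288.] [558.   52.1] [56. 57.] 10.6
white [410. 269.] [561.4 -64.1] [70. 71.] 10.6
white [327. 267.] [ 577.7 -149.5] [71. 71.] 11.0
white [249. 262.] [ 594.  -235.2] [71. 71.] 10.6
sq [519. 288.] [561.8  59.5] [58. 59.] 10.6
blue [327. 283.] [ 582.5 -149.1] [67. 40.] 10.6
blue [153. 282.] [ 605.3 -320.3] [100.  67.] 10.6
dark [319. 144.] [ 449.3 -182.4] [30. 29.] 28.7
dark2 [319. 142.] [ 449.5 -182.1] [30. 30.] 74.0
[498.56774194 464.41935484] ((779.3292236328125, 102.6019287109375), (52.130035400390625, 70.88665008544922), 10.532891273498535)
[326.984375 282.859375] ((581.5900268554688, -149.30575561523438), (66.87419891357422, 39.96937942504883), 10.573655128479004)
[153.26806527 282.03030303] ((604.1528930664062, -319.44952392578125), (99.04351806640625, 66.4349594116211), 10.612198829650879)
```

Tester is at about (585,-149), 2.5 mm off and square to the row. Now the loupe at (450.5,-182).

```bash
python3 -m creep '-1 -3 -1 -3 0;-1 -6.3 -1.3 -7 0;-1 -6.3 -1.3 -11 0;-1 -6.3 -1.3 -14 0;-1 -6.3 -1.3 -16.5 0;-1 -6.3 -1.3 -18 0;-1 -6.3 -1.3 -18.7 0;-1 -6.3 -1.3 -19 0;-1 -6.3 -1.3 -19 0;-1 -6.3 -1.3 -19 0';  python3 -m creep '1 0 0 0 0;1 0 0 0 0;1 0 0 0 0;1 0 0 0 0;1 0 0 0 0;1 0 0 0 0;1 0 0 0 0;1 0 0 0 0;1 0 0 0 0;1 0 0 0 0'
```

```text
time_s: 24.6
eef_pos: [451.6, -182.7, 7.1]
tool_rot: [-0.291, 3.126, -0.002]
force: [-1.0, -0.1, 0.7]
width: 1.002
grasp_force: 0.0
time_s: 25.6
eef_pos: [451.2, -182.6, 6.8]
tool_rot: [-0.291, 3.127, -0.001]
force: [-0.1, 0.4, 4.3]
width: 0.343
grasp_force: 59.4
```

```bash
python3 -m creep '1 0 0 1 0;1 0 0 4 0;1 0 0 8 0;1 3 3 10 0;1 6 6 10 0;1 9 9 10 0;1 11.4 12.2 10 0;1 11.4 12.2 10 0;1 11.4 12.2 10 0;1 11.4 12.2 10 0'; python3 - <<'E'
from w import *
im,c=snap('wrist','w13'); s=state();print(s['eef_pos'],s['width']); meas(im,c)
E
```

```text
time_s: 26.6
eef_pos: [563.2, -60.8, 105.7]
tool_rot: [0.29, -3.126, -0.0]
force: [-0.9, 0.1, -0.5]
width: 0.339
grasp_force: 59.0
[563.16465314 -61.04797109 105.78663544] 0.3431654611888912
white [ 68. 230.] [ 587.3 -241.4] [36. 11.] 85.4
white [465. 256.] [556.3  47.1] [58. 58.] 60.3
white [ 95. 234.] [ 591.2 -222.6] [54. 34.] 37.3
white [ 93. 230.] [ 594.3 -229.3] [69. 70.] 10.6
white [320. 228.] [562.4 -60.8] [70. 70.] 10.6
white [203. 228.] [ 578.2 -145. ] [70. 70.] 10.6
sq [465. 256.] [559.1  51.9] [61. 61.] 63.4
sq [203. 228.] [ 582.2 -148.1] [73. 73.] 10.6
sq [ 93. 230.] [ 598.6 -236. ] [73. 74.] 10.7
sq [287. 208.] [563.8 -83.7] [ 85. 119.] 11.4
blue [195. 251.] [ 583.6 -144.9] [64. 46.] 10.5
dark [ 85. 240.] [ 585.5 -212.6] [45. 30.] 28.9
dark2 [ 31. 268.] [ 610.  -249.1] [12. 12.] 10.6
dark2 [196. 258.] [ 582.5 -141.1] [14.  8.] 10.5
dark2 [100. 254.] [ 592.9 -205.8] [15. 43.] 80.8
```

```bash
python3 -m creep '1 .2 .1 -3 0;1 .2 .1 -6 0;1 .2 .1 -8 0;1 .2 .1 -9 0;1 .2 .1 -9.5 0;1 .2 .1 -9.75 0;1 .2 .1 -9.75 0;1 .2 .1 -9.75 0;1 .2 .1 -9.75 0'; python3 -m creep '.3 0 0 0 0;0 0 0 0 0;0 0 0 0 0;0 0 0 0 0;0 0 0 2 0;0 0 0 6 0;0 0 0 10 0;0 0 0 15 0;0 0 0 15 0;0 0 0 15 0'; python3 -m creep '-.5 -4 -2 3 0;-.5 -6 -5 4 0;-.5 -7 -8 6 0;-.5 -7 -8 8 0;-.5 -7 -8 8 0;-.5 -7 -8 8 0;-.5 -7 -8 8 0'; python3 - <<'E'
from w import *
im,c=snap('wrist','w14'); s=state();print(s['eef_pos']); meas(im,c)
np.save('c14.npy',np.vstack([c[0],c[1],c[2]]))
im2,_=snap('side','s14')
cv2.imwrite('pics/fin.png',np.vstack([cv2.resize(im[170:340,150:470],(640,340)),cv2.resize(im2[215:345,220:465],(490,260))[:, :, :].copy() if 0 else cv2.resize(im2[215:345,230:470],(480,260)) .__class__(0) if 0 else cv2.copyMakeBorder(cv2.resize(im2[215:345,230:470],(480,260)),0,0,0,160,0)]))
E
```

```text
time_s: 27.55
eef_pos: [567.4, -59.4, 9.7]
tool_rot: [-0.291, 3.126, -0.001]
force: [-0.6, 0.0, -0.4]
width: 0.343
grasp_force: 59.1
time_s: 28.55
eef_pos: [568.1, -59.6, 161.0]
tool_rot: [-0.291, 3.124, -0.002]
force: [-0.5, 0.3, -0.8]
width: 0.499
grasp_force: 0.0
time_s: 29.25
eef_pos: [495.4, -138.3, 236.5]
tool_rot: [0.292, -3.124, -0.003]
force: [0.0, -0.0, -0.6]
width: 0.748
grasp_force: 0.0
[ 495.53679327 -138.28577273  236.56992716]
white [465. 282.] [558.3  47.5] [56. 56.] 72.9
white [372. 267.] [562.1 -62.6] [69. 72.] 10.6
white [298. 263.] [ 577.7 -148.7] [71. 72.] 10.6
white [227. 256.] [ 593.7 -234.3] [71. 72.] 10.6
sq [465. 282.] [562.   52.9] [57. 58.] 10.6
blue [297. 277.] [ 582.7 -149. ] [67. 40.] 10.5
blue [143. 277.] [ 605.7 -319.4] [100.  68.] 10.7
dark2 [377. 273.] [558.  -64.4] [42. 35.] 3.1
dark2 [484.  65.] [339.8 -15.4] [81. 35.] 13.1
```

View pics/fin.png

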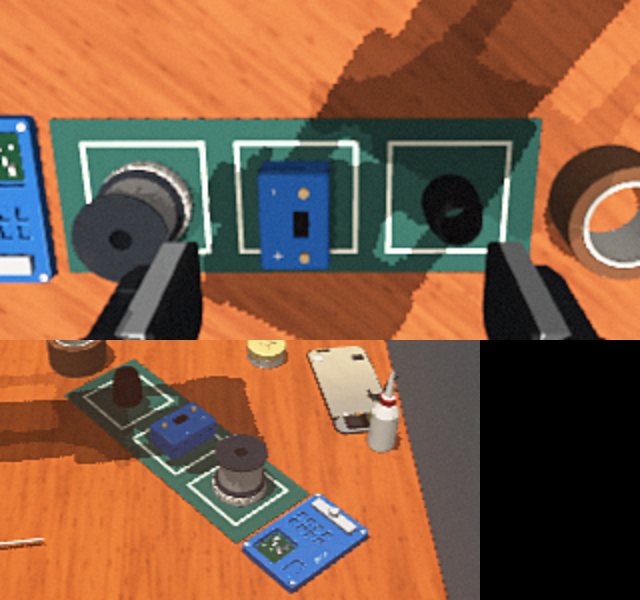

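All three squares are filled, everything stands upright, and the glue and cream tin are untouched. Final numeric check: spool hub px (210,290), loupe top about (377,275).

```bash
python3 - <<'E'
from w import *
a=np.load('c14.npy'); c=(a[:3],a[3],a[4:])
print(px2w(c,[(210,290)],52).round(1),px2w(c,[(378,276)],36).round(1))
print(w2px(c,[(566,-60,36),(566,-60,2)]).round(), w2px(c,[(599,-236,14),(572,-236,14),(599,-209,14),(572.5,-241,14)]).round(1))
im=cv2.imread('pics/w14.png'); h=cv2.cvtColor(im,cv2.COLOR_BGR2HSV)
u=int(w2px(c,[(572,-236,14)])[0,0]); print(u,[(v,*map(int,h[v,u+8])) for v in range(240,275,2)])
E
```

```text
[[ 601.3 -236.7   52. ]] [[559.5 -61.6  36. ]]
[[378. 282.]
 [373. 269.]] [[220.8 273.4]
 [223.1 251.9]
 [244.  277.3]
 [218.7 251.6]]
223 [(240, 66, 35, 197), (242, 0, 0, 255), (244, 83, 162, 112), (246, 83, 118, 132), (248, 82, 115, 138), (250, 83, 126, 132), (252, 80, 49, 105), (254, 8, 23, 166), (256, 18, 23, 221), (258, 18, 23, 192), (260, 103, 67, 53), (262, 123, 45, 57), (264, 30, 5, 95), (266, 17, 29, 122), (268, 4, 16, 113), (270, 12, 12, 103), (272, 23, 35, 87), (274, 10, 18, 87)]
```

```bash
python3 - <<'E'
from w import *
a=np.load('c14.npy'); c=(a[:3],a[3],a[4:])
print(w2px(c,[(581,-62,36),(551,-58,2),(549,-58,8),(566,-43,18),(566,-77,18)]).round(1))
im=cv2.imread('pics/w14.png')
m=(im.max(2)<38).astype(np.uint8); m[:245]=0;m[300:]=0;m[:,:345]=0;m[:,393:]=0
n,l,s,ce=cv2.connectedComponentsWithStats(m); i=1+s[1:,4].argmax(); print(s[i],ce[i])
E
```

```text
[[373.1 293.3]
 [378.  258. ]
 [379.2 258.3]
 [389.8 277.2]
 [361.  272.2]]
[361 257  31  36 811] [375.97040691 274.10234279]
```

The loupe outline (columns 361–392, rows 257–293) matches a loupe at (566,-60), so I hand in.

```bash
python3 -c "
from station import order
print(order.job_done())"
```

```text
the job is handed in; nothing more can be done
None
```

I handed the job in at about 29 s: the last camera check put the tin, spool, tester and loupe upright within about 3 mm of target, with the tester square across the row and the glue and cream tin where they were; the judging result was not shown.

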